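# Set the print press's ratchet to tighten and nip the block

## Robot

A 6-joint arm with a two-finger parallel gripper is mounted at the origin on the work surface. World frame = base frame: x ahead of the robot, y to its left, z up, the work surface at z = 0. Lengths are in mm, angles in degrees, forces in N, time in s.
With the tool pointing down it reaches from about 350 to 725 mm from the base axis. Payload 6 kg.
Tool frame: the origin (TCP) lies at the very end of the fingers, on their centre line; the grasp point (between the pads) lies 19 mm behind it; z points along the fingers, y is the line along which they close (so a half turn about z gives the same grasp; the last joint's range is limited). The gripper opens to 85 mm and grips with 20 to 120 N. Pads are 22 mm wide; open, the fingers measure 114 mm over their backs; the gripper's body (76 mm by 85 mm) begins 54 mm behind the grasp point. The pads swing forward as they close: fully open they stand 13 mm farther back than shut.
Start: joints at [-51.583, 2.303, 4.859, 0, -92.561, -19.12], TCP at [198.287, -566.261, 196.761] pointing down, gripper open.
Joint ranges: [-146.85, 146.85], [-73.84, 115.35], [-62.03, 85.46], [-188.31, 113.3], [-161.28, -10.13], [-171.36, 171.36]. Speed limits (degrees/s): [147.25, 147.25, 172.46, 180, 180, 180].

## Interface

Orientations are given as [roll, pitch, yaw] about the fixed x, y, z axes, in that order (R = Rz(yaw) Ry(pitch) Rx(roll)).
In Python, from station import ctrl, read_camera, get_calibration, hand_in, cut_out, place_of gives the robot as it stands. The module is installed in compiled form; this text tells all that it offers.
- The arm moves only by the tool drive_tool, never from a script. Its argument "plan" is a list that holds one entry, the list of rows, each a list of 7 numbers: the shift along the tool's x, y, z in m, then the turn, a rotation vector about the tool's x, y, z in degrees, then the finger opening in m, from 0 to 0.0854. In form: [[[tx, ty, tz, wx, wy, wz, jaw], ...]]. A call has 1 to 20 rows; each row shifts and turns the commanded pose from where the row before left it, along the tool's axes as they then stand; what a row does not reach is not made up. A row lasts 1/8 s, in which the tool goes at most 62.5 mm and 10.7 degrees, less where a joint would pass 70% of its speed; a pose out of reach is approached as far as the arm can. A call with a gripper value outside its range is refused whole. The fingers move at their own pace and stop on an object; "force" is the grip in N (left out, the last holds). Time passes only in rows, so rows that do not move let the fingers close. It gives the time, the measured TCP pose, the force, the opening and the grip force at its end, in the units of the state.
- ctrl.observe(): the state, without advancing time (a new reading comes with each control period).
- read_camera(name): name is "side" or "top" or "wrist"; returns the picture (420x560x3 uint8, blue, green, red); there is no depth.
- get_calibration(name): a dict with "K" (3x3 intrinsics, pixels), "rvec" (rotation vector, rad) and "tvec" (3), from world to camera coordinates, as OpenCV has them. Camera axes: x right, y down, z forward; pixel columns grow to the right and rows downward; lengths in mm; the calibration is good to about 2 mm. A picture is of the moment at which its call begins: read the wrist's pose just before it. get_calibration takes no time and is no camera call; for the wrist camera it gives the pose at the moment of the call.
- hand_in(): hands the job in; it is judged then, once.
Trained networks look in the newest picture that a camera, given by its name, has taken for a name from the list of things; names that differ only in an ending like _2 or _b are one class to them, and where a whole thing is asked for, a point or a joint stands for the part that bears it (a point fixed in the world has none). Each returns a list of dicts, best first, with "p" (0 to 1); they miss things now and then, are a little off and sometimes report something else, mostly with a low value. They report only what shows in the picture. A call takes as long as a camera call.
- cut_out(camera, label): "mask" (420x560 bool, what is visible of it) and "box" ([centre column, centre row, width, height] in pixels, round what is visible of it).
- place_of(camera, label): "at" ([column, row] in pixels: a listed point, or the origin of a listed thing).
The state is a dict: "time_s": time; "joint_pos": joint angles; "qvel": joint speeds; "effort": joint torques, N m; "eef_pos": TCP position; "ee_rot": TCP orientation; "force": force on the tool from outside, world axes, zero at the start; "torque": the same for the moment, N m; "finger_gap": finger opening in mm; "grasp_force": force on a finger pad.
Only numpy, scipy, OpenCV 4.12 (cv2) and the standard library are available. Lean on these libraries where they do the work, as an engineer would, in place of code of your own. Each camera call takes 0.05 s, during which the arm holds its last target. There are 200 camera calls.

## Task

The ratchet wrench on the print press is still set to loosen. Flip its direction lever gently over to the tightening side, then swing the handle back counter-clockwise (seen from above) about an eighth of a turn to feel that it free-wheels without slackening the screw. Then tighten clockwise, in as many strokes as it takes, until the middle of the grip takes a firm push of about 9 N, staying below 11 N so that the block is not crushed; let go, and leave the other things on the bench alone.

Things in the scene. Friction and masses are not known exactly. Their poses are not given: they have to be found in the camera images.
- press: screw press fixed to the bench: dark cast base 200 x 290 x 18 mm, two columns 22 mm thick 112 mm either side along its y, a crosshead beam (48 x 272 mm, top at 160 mm, column nuts to 171 mm), an upright screw in the middle with a ratchet wrench on top, 190 to 226 mm above the bench. Origin: centre of the base's underside, on the screw's axis; z up
- head_top (a point): centre of the top of the ratchet's round head (50 mm across, 22 mm thick, top 212 mm above the bench), on the axis about which the wrench and the screw turn
- handle_grip (a point): middle of the wrench's grip, on its centre line, 150 mm from the screw's axis, 201 mm above the bench. The handle is straight and level: a 15 mm rod out to 96 mm from the axis, then the round grip, 22 mm thick, to 208 mm, then a 24 mm end cap to 214 mm. Its x axis points along the handle away from the head, z up
- wrench (a joint): turn of the wrench, rad; grows counter-clockwise seen from above; starts between 0 and 0.25; no stops. Teeth every 0.39 rad, so up to 0.39 rad is lost at each reversal. Push at the grip: free-wheeling about 1 N (clicks to 2 N); driving the screw about 4.5 N until the platen meets the block, then rising by 5 N over the next 0.9 rad or so
- reverser (a joint): the direction lever, rad: 0 hard over on the loosening side (handle drives counter-clockwise, free-wheels clockwise), 0.84 hard over on the tightening side (drives clockwise, free-wheels counter-clockwise), neutral 0.42. Starts within 0.05 of 0; grows as the lever turns clockwise seen from above; about 2.5 N at its tip moves it; it stays where put; firm stop at each end
- lever_tip (a point): tip of the dark steel thumb lever on the head's top: pivot 30 mm from the screw's axis towards the handle, pointing back over the head, 30 mm long. Seen from the head outward along the handle the tip is 12 mm right of the handle's line when loosening, 12 mm left when tightening, 0 to 3 mm from the axis along it. Upright paddle 6 mm wide (tip 8), 13 mm tall; this point is 8 mm above the head's top
- screw (a joint): turn of the press screw, rad, 0 at the start; grows clockwise seen from above, as the platen is driven down (8 mm a turn)
- platen: aluminium pressing plate 150 x 170 x 16 mm under the screw, sliding on the columns. Origin: centre of its underside, 0.3 to 1.1 mm clear of the block at the start
- block: the lino block on its wood mount with paper and a felt on top, 130 x 100 mm, 27 mm thick, lying on the press's bed. Origin: centre of its underside. Its height varies and is not known closely enough to count turns. A push of 7.5 N at the grip presses it with about 350 N, 9 N with about 500 N, 11 N with about 700 N; the screw holds what it has been given
- ink_jar_center (a point): bystander: round ink jar 60 mm across, 62 mm tall, black cap; point at half height
- brayer: bystander: ink roller 34 mm thick, 90 mm wide, with a wooden handle, lying in the white inking tray; origin on the tray's floor under the roller's middle
- phone: bystander: phone 148 x 72 x 9 mm lying flat; origin: centre of its underside
- gouge: bystander: lino gouge, wooden handle 24 mm thick, 145 mm long overall; origin on the bench under its middle

How it is judged (in metres and radians):
On the way, in this order (a step that is already met when the one before it is completed fails the run):
1. the direction lever is over on the tightening side, the screw not turned (value of joint reverser above 0.6 rad and value of joint screw between -0.2 and 0.25 rad), for 0.2 s.
2. the handle has been swung back counter-clockwise past 0.6 rad, free-wheeling: the screw has stayed where it was (value of joint wrench above 0.6 rad and value of joint reverser above 0.5 rad and value of joint screw between -0.2 and 0.25 rad), for 0.1 s.
At the end, for the whole second after the job is handed in: the screw is tightened so that the platen presses on the block with 250 to 750 N (a last push of about 6.5 to 11.5 N at the middle of the grip), the direction lever is still on the tightening side, the wrench is at rest (contact force between platen and block between 250 and 750 N and value of joint reverser above 0.5 rad and value of joint screw above 0.3 rad and velocity of joint wrench between -0.05 and 0.05 rad/s); the robot touches nothing.
It fails at once if the block is crushed: pressed with more than 750 N (contact force between platen and block above 750 N).
It fails at once if the screw is slackened by more than 0.2 rad (value of joint screw below -0.2 rad).
It fails at once if the direction lever is forced with more than 40 N (contact force between the fingers and reverser above 40 N).
It fails at once if a bystander is moved more than 20 mm (distance of any of ink_jar_center, brayer, phone, gouge from where it was at the start of the episode above 0.02 m).
It also fails if it takes over 72 s, if anything falls off the work surface, if the arm or the gripper's body presses on something with over 40 N, if the wrist force passes 120 N, or if a joint passes its speed limit or range.

## Working session

There is one attempt and no reset: what is moved stays moved. The work goes in short steps, Python scripts to look and compute and a tool call to move; the robot and the scene stay as the last step left them, time stands still between calls to the robot, and variables do not carry over. Pictures are saved under pics/ and viewed, at most 10 in all, crops included, and the job is handed in when it is done.

Besides the shell and the picture viewer there is one more tool, called after ">>>" by a JSON object that holds its "api" and its "payload". drive_tool: Moves the arm, as the interface text tells. Its arguments: {"type":"object","properties":{"plan":{"type":"array"},"force":{"type":"number"}},"required":["plan"]}

```bash
mkdir -p pics; cat > h.py <<'E'
import numpy as np, cv2
from station import *
def proj(cal):
    R,_=cv2.Rodrigues(np.array(cal["rvec"],float)); return np.array(cal["K"])@np.c_[R,np.array(cal["tvec"],float).ravel()]
def atz(P,uv,z):
    u,v=uv; A=np.array([P[0]-u*P[2],P[1]-v*P[2]]); return np.linalg.solve(A[:,:2],-(A[:,2]*z+A[:,3]))
def tri(obs):
    A=np.vstack([[P[0]-u*P[2],P[1]-v*P[2]] for P,(u,v) in obs]); A/=np.linalg.norm(A[:,:3],axis=1)[:,None]
    return np.linalg.lstsq(A[:,:3],-A[:,3],rcond=None)[0]
E
python3 - <<'E'
from h import *
C={}
ims=[]
for c in("side","top"):
    C[c]=proj(get_calibration(c)); im=read_camera(c); ims.append(im)
    cv2.imwrite(f"pics/{c}.png",im)
r={}
for l,z in(("head_top",212),("handle_grip",201),("lever_tip",220),("press",0),("ink_jar_center",31),("phone",0),("brayer",0),("gouge",0)):
    o=[]
    for c in C:
        d=place_of(c,l)
        if d: print(l,c,np.round(d[0]["at"],1),round(d[0]["p"],2),np.round(atz(C[c],d[0]["at"],z),1)); o.append((C[c],d[0]["at"]))
    if len(o)==2: print("   tri",np.round(tri(o),1))
print(ctrl.observe())
cv2.imwrite("pics/both.png",cv2.resize(np.vstack(ims),(560,840))[:, :] if 0 else cv2.resize(np.hstack(ims),(800,300)))
E
```

```text
head_top side [319.7 165.7] 0.93 [ 589.8 -141. ]
head_top top [311.1 231.2] 0.63 [ 566.3 -138. ]
   tri [ 573.5 -132.6  226.3]
handle_grip side [251.6 202.6] 0.98 [639.8  -0.8]
handle_grip top [244.5 193.2] 0.62 [644.9  -2.7]
   tri [644.3  -3.2 196. ]
lever_tip side [314.6 160.4] 0.48 [ 601.2 -140. ]
press side [315.7 232.3] 0.58 [ 591.7 -143.3]
press top [306.4 223.8] 0.91 [ 597.8 -136.7]
   tri [ 593.7 -138.5    4.5]
ink_jar_center side [275.2 315.3] 0.67 [529.  82.]
ink_jar_center top [215.1 250.1] 0.79 [533.4  79.4]
   tri [532.6  79.9  23.3]
phone side [239.8 212.5] 0.58 [770.4 -84.1]
phone top [286.5 154. ] 0.82 [770.  -88.6]
   tri [772.3 -87.7  -5. ]
brayer side [359.4 149.5] 0.87 [ 657.2 -446.4]
brayer top [431.1 200. ] 0.84 [ 655.7 -439.3]
   tri [ 653.9 -437.3    8.3]
gouge side [219.  300.9] 0.79 [649.4 114.4]
gouge top [200.5 202.2] 0.91 [650.7 121.2]
   tri [647.6 118.2   8.3]
{'time_s': 0.9, 'joint_pos': array([-5.15845088e+01,  2.30114645e+00,  4.85888968e+00,  6.96296863e-04,
       -9.25624515e+01, -1.91204131e+01]), 'qvel': array([ 0.03533396, -0.05621228,  0.01187257,  0.06152799,  0.0389014 ,
       -0.10398648]), 'effort': array([ 2.13926387e-04, -3.67921221e+01,  3.47447777e+01,  6.93305165e+00,
       -8.40227676e-04, -3.72306815e-06]), 'eef_pos': array([ 198.26744207, -566.26178554,  196.7867995 ]), 'ee_rot': array([ 1.79995779e+02, -2.19945274e-03, -1.60704953e+02]), 'force': array([ 0.20892509, -0.73505696, -0.66820753]), 'torque': array([ 0.07382703, -0.02364948,  0.00221658]), 'grasp_force': 0.0, 'finger_gap': 85.65319458400023}
```

```bash
python3 - <<'E'
import cv2,numpy as np
t=cv2.imread("pics/top.png")[130:310,160:400]; s=cv2.imread("pics/side.png")[110:290,200:440]
cv2.imwrite("pics/crop.png",np.vstack([cv2.resize(x,None,fx=1.66,fy=1.66,interpolation=2) for x in(t,s)]))
E
```

```text
(no output)
```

View pics/crop.png

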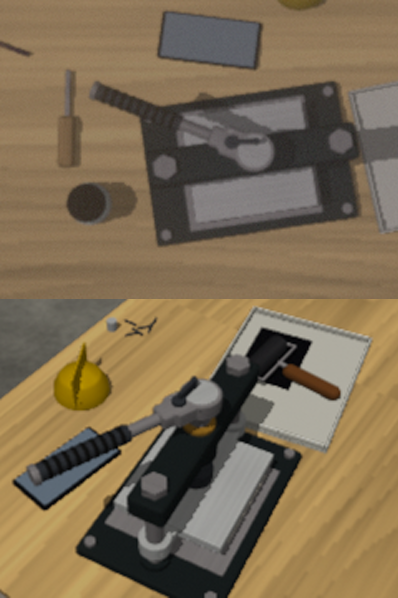

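View pics/top.png

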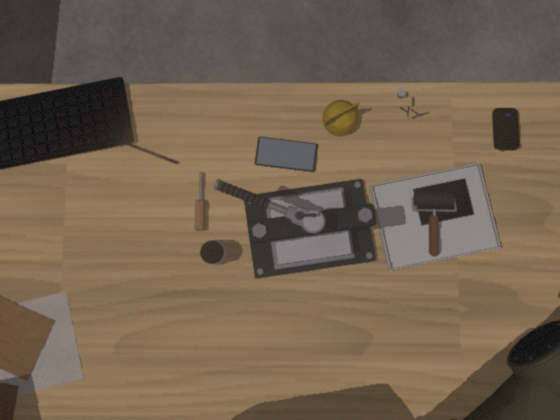

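The top view shows the head at about (314, 222). The handle runs up-left to (218, 184), and the dark lever lies over the head to about (317, 214), on the +x side, which is the loosening side. Next I'll move the wrist camera over the head.

```bash
cat >> h.py <<'E'
from scipy.spatial.transform import Rotation as Ro
def rel(target,yaw=None,cur=None):
    """tool-frame shift (mm) to world target (no turn first), and tool-z turn for yaw"""
    o=ctrl.observe(); R=Ro.from_euler("xyz",o["ee_rot"],degrees=True)
    s=R.inv().apply(np.array(target)-o["eef_pos"])
    w=None if yaw is None else np.round((R.inv()*Ro.from_euler("xyz",[180,0,yaw],degrees=True)).as_rotvec(degrees=True),1)
    return np.round(s,1),w
E
python3 - <<'E'
from h import *
c=get_calibration("wrist"); R=cv2.Rodrigues(np.array(c["rvec"]))[0]; t=np.array(c["tvec"]).ravel()
o=ctrl.observe(); T=Ro.from_euler("xyz",o["ee_rot"],degrees=True)
print("cam in tool",T.inv().apply(-R.T@t-o["eef_pos"]),"axis in tool",T.inv().apply(R[2]),c["K"])
P=proj(get_calibration("top"));print(atz(P,(314,222),212),atz(P,(317,214),220), atz(proj(get_calibration("side")),(319.7,165.7),212))
print(rel([585,-145,370],-111))
E
```

```text
cam in tool [  66.75462731   -0.98765711 -176.52325942] axis in tool [-2.62730023e-01 -9.49032288e-04  9.64868921e-01] [[344.09099523   0.         276.52506839]
 [  0.         344.09099523 209.73601097]
 [  0.           0.           1.        ]]
[ 584.80703259 -143.91429067] [ 600.16992477 -149.58445841] [ 589.76724194 -140.96895699]
(array([-504.2,  269.8, -173.2]), array([  0. ,  -0. , -49.7]))
```

>>> {"api": "drive_tool", "payload": {"plan": [[[0,0,-0.035,0,0,-9.9,0],[0,0,-0.035,0,0,-9.9,0],[0,0,-0.035,0,0,-9.9,0],[0,0,-0.035,0,0,-10,0],[0,0,-0.033,0,0,-10,0],[-0.04,-0.016,0,0,0,0,0],[-0.054,-0.021,0,0,0,0,0],[-0.054,-0.021,0,0,0,0,0],[-0.054,-0.021,0,0,0,0,0],[-0.054,-0.021,0,0,0,0,0],[-0.054,-0.021,0,0,0,0,0],[-0.054,-0.021,0,0,0,0,0],[-0.054,-0.021,0,0,0,0,0],[-0.054,-0.022,0,0,0,0,0],[-0.04,-0.017,0,0,0,0,0],[-0.02,-0.007,0,0,0,0,0],[0,0,0,0,0,0,0],[0,0,0,0,0,0,0]]], "force": 40}}

```text
time_s: 3.15
eef_pos: [583.6, -145.4, 370.4]
ee_rot: [-180.0, -0.0, -111.1]
force: [-0.7, -0.6, 0.9]
finger_gap: -0.2
grasp_force: 0.0
```

```bash
cat > look.py <<'E'
from h import *
import sys,json
P=proj(get_calibration("wrist")); o=ctrl.observe(); im=read_camera("wrist"); n=sys.argv[1]
print(o["time_s"],np.round(o["eef_pos"],1),np.round(o["ee_rot"],1),np.round(o["force"],1))
r={"P":P.tolist()}
for l,z in(("head_top",212),("handle_grip",201),("lever_tip",220)):
    for d in place_of("wrist",l)[:2]: print(l,np.round(d["at"],1),round(d["p"],2),np.round(atz(P,d["at"],z),1)); r.setdefault(l,list(map(float,d["at"])))
json.dump(r,open(n+".json","w")); cv2.imwrite(f"pics/{n}.png",im)
E
python3 look.py w1
```

```text
3.15 [ 583.6 -145.4  370.4] [-180.    -0.  -111.1] [-0.7 -0.6  0.9]
head_top [272.3 191. ] 0.89 [ 589.7 -143.2]
lever_tip [262.8 195.5] 0.96 [ 599.3 -143.9]
```

View pics/w1.png

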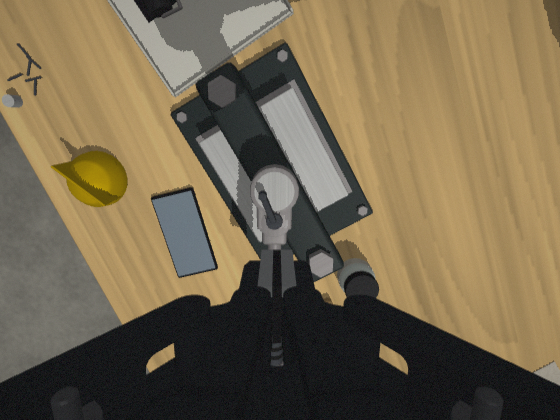

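The wrist view shows the head at about (272, 190) and the lever tip at about (263, 192). The tip is left of the handle line in the picture, which is the +x loosening side. The handle runs straight down at column 277, so its heading is about 69°. Next I'll go beside the lever, take a second view and triangulate.

>>> {"api": "drive_tool", "payload": {"plan": [[[0,-0.015,0.025,0,0,0,0],[0,-0.015,0.03,0,0,0,0],[0,-0.015,0.025,0,0,0,0],[0,0,0,0,0,0,0],[0,0,0,0,0,0,0]]]}}

```text
time_s: 3.98
eef_pos: [625.8, -161.2, 291.6]
ee_rot: [-179.9, 0.0, -111.0]
force: [-0.1, -0.5, 0.5]
finger_gap: -0.2
grasp_force: 0.0
```

```bash
python3 look.py w2; python3 - <<'E'
from h import *
import json
a,b=json.load(open("w1.json")),json.load(open("w2.json"))
for l in("head_top","lever_tip"): 
    if l in a and l in b: print(l,tri([(np.array(x["P"]),x[l]) for x in(a,b)]))
S=proj(get_calibration("side"));read_camera("side")
for l in("head_top","lever_tip","handle_grip"):
    d=place_of("side",l)
    if d: print("side",l,d[0]["p"],atz(S,d[0]["at"],dict(head_top=212,lever_tip=220,handle_grip=201)[l]), tri([(np.array(x["P"]),x[l]) for x in(a,b) if l in x]+[(S,d[0]["at"])]) if l in a else "")
E
```

```text
3.975 [ 625.8 -161.2  291.6] [-179.9    0.  -111. ] [-0.1 -0.5  0.5]
head_top [331.1 208. ] 0.58 [ 587.5 -145.6]
lever_tip [317.7 219.8] 0.56 [ 600.3 -143. ]
head_top [ 588.57405827 -144.88254022  213.99350156]
lever_tip [ 599.84247554 -143.28992418  219.42269854]
side head_top 0.9 [ 594.22498685 -143.79589972] [ 590.16628743 -143.86892421  213.16576278]
side lever_tip 0.67 [ 595.83357966 -142.5920428 ] [ 598.91322542 -143.50150038  218.42203006]
side handle_grip 0.81 [647.01486921  -5.58264153]
```

View pics/w2.png

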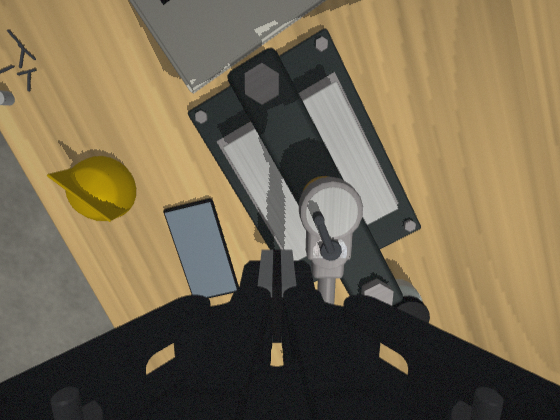

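Head axis is about (589.5, -144) at z 213, and the lever tip about (600, -143.4) at z 219, which agrees with the text. The closed fingers are about 20 mm thick. Next I'll descend beside the lever and approach it.

>>> {"api": "drive_tool", "payload": {"plan": [[[0.003,0,0.02,0,0,0,0],[0,0,0.03,0,0,0,0],[0,0,0.019,0,0,0,0],[0,0,0.006,0,0,0,0],[0,0,0,0,0,0,0],[0,0.005,0,0,0,0,0],[0,0.005,0,0,0,0,0],[0,0,0,0,0,0,0]]]}}

```text
time_s: 5.38
eef_pos: [615.6, -159.7, 215.6]
ee_rot: [-179.9, 0.0, -111.0]
force: [0.4, -0.3, -0.2]
finger_gap: 0.0
grasp_force: 0.0
```

>>> {"api": "drive_tool", "payload": {"plan": [[[0,0.002,0,0,0,0,0],[0,0.002,0,0,0,0,0],[0,0.002,0,0,0,0,0],[0,0.002,0,0,0,0,0],[0,0.002,0,0,0,0,0]]]}}

```text
time_s: 6.0
eef_pos: [606.2, -156.3, 214.8]
ee_rot: [180.0, 0.0, -111.0]
force: [-0.0, 0.7, -0.2]
finger_gap: -0.4
grasp_force: 0.0
```

>>> {"api": "drive_tool", "payload": {"plan": [[[0,0.002,0,0,0,0,0],[0,0.002,0,0,0,0,0],[0,0.002,0,0,0,0,0]]]}}

```text
time_s: 6.38
eef_pos: [600.6, -154.1, 214.8]
ee_rot: [180.0, 0.0, -111.0]
force: [-0.9, -0.2, -0.8]
finger_gap: 0.1
grasp_force: 0.0
```

>>> {"api": "drive_tool", "payload": {"plan": [[[0,0.002,0,0,0,0,0],[0,0.002,0,0,0,0,0]]]}}

```text
time_s: 6.62
eef_pos: [596.9, -152.7, 214.8]
ee_rot: [180.0, 0.0, -111.0]
force: [0.6, -0.3, 0.2]
finger_gap: -0.0
grasp_force: 0.0
```

```bash
python3 look.py w3; python3 -c "
import cv2;cv2.imwrite('pics/w3c.png',cv2.resize(cv2.imread('pics/w3.png')[150:320,180:380],None,fx=3,fy=3))"
```

```text
6.625 [ 596.9 -152.7  214.8] [ 180.    0. -111.] [ 0.6 -0.3  0.2]
head_top [297.1 252. ] 0.68 [ 588.6 -143.3]
```

View pics/w3c.png

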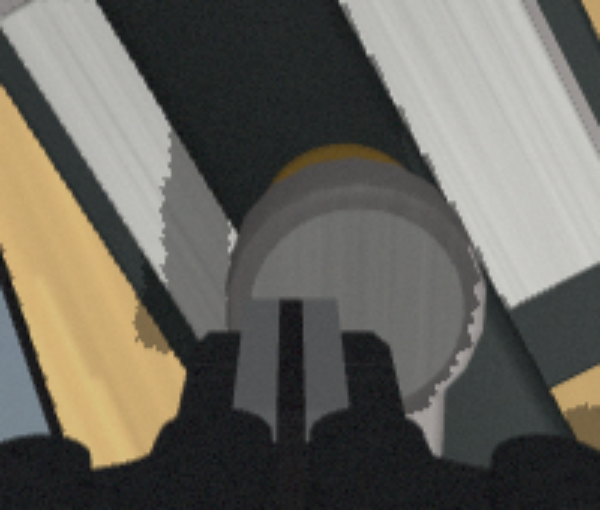

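```bash
python3 - <<'E'
from h import *
P=proj(get_calibration("wrist"));h=np.array([.358,.934,0]);p=np.array([.934,-.358,0]);H=np.array([589.3,-144,0])
for s,q,z in((0,0,212),(3,-5,225),(3,-12,225),(3,12,225),(-16.5,-.5,215),(15,0,225),(15,-3,225)):
    x=P@np.r_[H+s*h+q*p+[0,0,z],1]; print(s,q,z,((x[:2]/x[2]-[180,150])*3).round())
E
```

```text
0 0 212 [347. 304.]
3 -5 225 [380. 348.]
3 -12 225 [420. 348.]
3 12 225 [282. 348.]
-16.5 -0.5 215 [352. 224.]
15 0 225 [350. 410.]
15 -3 225 [367. 410.]
```

```bash
python3 - <<'E'
from h import *
S=proj(get_calibration("side")); im=read_camera("side"); x=S@np.r_[ctrl.observe()["eef_pos"],1]; x=x[:2]/x[2]; print(x)
u,v=x.astype(int); c=cv2.resize(im[v-60:v+40,u-65:u+65],None,fx=6,fy=6,interpolation=2); 
cv2.circle(c,(int((x[0]-u+65)*6),int((x[1]-v+60)*6)),4,(0,0,255),-1); cv2.imwrite("pics/s2.png",c)
d=place_of("side","lever_tip"); print(d[:1] and (d[0]["at"],d[0]["p"]))
E
```

```text
[320.1025163  159.64007322]
([317.1, 159.4], 0.58)
```

View pics/s2.png

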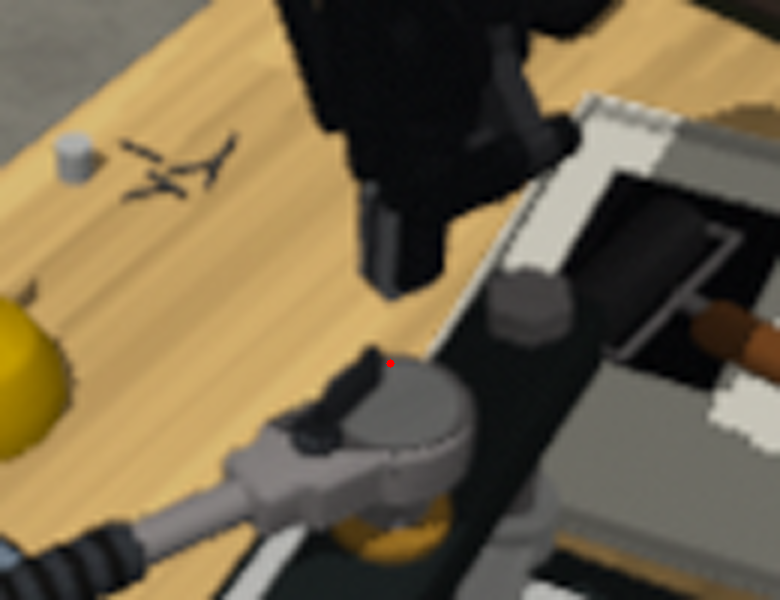

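The side crop shows the fingertips at about (395, 292). The reported TCP (red dot) projects to (390, 363), on the head's top. So the real fingertips end well short of the reported TCP, and the lever has not been touched. I'll quantify this from both views before going lower.

```bash
python3 - <<'E'
from h import *
S=proj(get_calibration("side"));W=proj(get_calibration("wrist"));e=ctrl.observe();R=Ro.from_euler("xyz",e["ee_rot"],degrees=True)
f=lambda P,l:(lambda x:(x[:2]/x[2]).round(1))(P@np.r_[e["eef_pos"]+R.apply(l),1])
for dz in(0,-20,-30,-35,-40,-45):
    print(dz,"side px in crop x,y",[((f(S,(a,b,dz))-[320-65,159-60])*6).round() for a in(-11,11) for b in(-10,10)],"wrist",[f(W,(11,b,dz)) for b in(-10,10)])
print(rel([589.3+.934*40-.358*5,-144-.358*40-.934*5,215]))
E
```

```text
0 side px in crop x,y [array([344., 359.]), array([380., 395.]), array([401., 333.]), array([437., 369.])] wrist [array([258.7, 224.9]), array([295.9, 224.9])]
-20 side px in crop x,y [array([346., 311.]), array([382., 348.]), array([404., 286.]), array([441., 322.])] wrist [array([256.6, 237.5]), array([298.1, 237.5])]
-30 side px in crop x,y [array([347., 287.]), array([383., 323.]), array([406., 262.]), array([443., 298.])] wrist [array([255.3, 245. ]), array([299.4, 245. ])]
-35 side px in crop x,y [array([347., 274.]), array([385., 311.]), array([406., 249.]), array([443., 285.])] wrist [array([254.7, 249.1]), array([300.1, 249.1])]
-40 side px in crop x,y [array([348., 262.]), array([385., 298.]), array([407., 236.]), array([445., 272.])] wrist [array([253.9, 253.4]), array([300.9, 253.4])]
-45 side px in crop x,y [array([349., 249.]), array([386., 286.]), array([408., 224.]), array([446., 260.])] wrist [array([253.1, 258.1]), array([301.7, 258.1])]
(array([ -0.4, -29.7,  -0.3]), None)
```

>>> {"api": "drive_tool", "payload": {"plan": [[[0,-0.01,0,0,0,0,0],[0,-0.01,0,0,0,0,0],[0,-0.008,0,0,0,0,0],[0,0,0.012,0,0,0,0],[0,0,0.014,0,0,0,0],[0,0,0.01,0,0,0,0],[0,0.005,0,0,0,0,0],[0,0.004,0,0,0,0,0],[0,0,0,0,0,0,0]]]}}

```text
time_s: 8.05
eef_pos: [614.7, -159.4, 179.9]
ee_rot: [-179.9, 0.0, -111.0]
force: [-0.3, 0.8, -0.2]
finger_gap: 0.3
grasp_force: 0.0
```

>>> {"api": "drive_tool", "payload": {"plan": [[[0,0.002,0,0,0,0,0],[0,0.002,0,0,0,0,0],[0,0.002,0,0,0,0,0]]]}}

```text
time_s: 8.43
eef_pos: [609.3, -157.6, 178.9]
ee_rot: [-180.0, -0.0, -111.0]
force: [1.2, -3.0, -0.3]
finger_gap: 0.1
grasp_force: 1.1
```

>>> {"api": "drive_tool", "payload": {"plan": [[[0,0.002,0,0,0,0,0],[0,0.002,0,0,0,0,0]]]}}

```text
time_s: 8.68
eef_pos: [605.2, -157.0, 179.0]
ee_rot: [-180.0, -0.1, -111.0]
force: [0.8, -5.8, -0.3]
finger_gap: 0.2
grasp_force: 3.0
```

The force is mainly along the lever, so the finger corner is catching the lever's end. I'll back off, shift outward along the handle and try again.

>>> {"api": "drive_tool", "payload": {"plan": [[[0,-0.006,0,0,0,0,0],[0,-0.006,0,0,0,0,0],[-0.008,0,0,0,0,0,0],[0,0.004,0,0,0,0,0],[0,0.002,0,0,0,0,0],[0,0,0,0,0,0,0]]]}}

```text
time_s: 9.43
eef_pos: [613.7, -150.5, 179.1]
ee_rot: [-180.0, 0.0, -111.0]
force: [0.8, -0.0, -0.8]
finger_gap: 0.1
grasp_force: 0.0
```

>>> {"api": "drive_tool", "payload": {"plan": [[[0,0.002,0,0,0,0,0],[0,0.002,0,0,0,0,0],[0,0.002,0,0,0,0,0]]]}}

```text
time_s: 9.8
eef_pos: [608.3, -149.0, 178.9]
ee_rot: [-180.0, -0.0, -111.0]
force: [1.3, -2.1, -0.9]
finger_gap: 0.0
grasp_force: 1.3
```

>>> {"api": "drive_tool", "payload": {"plan": [[[0,0.002,0,0,0,0,0],[0,0.002,0,0,0,0,0],[0,0.002,0,0,0,0,0]]]}}

```text
time_s: 10.18
eef_pos: [602.6, -146.3, 178.9]
ee_rot: [-180.0, 0.0, -111.0]
force: [1.9, -1.9, 0.5]
finger_gap: 0.1
grasp_force: 1.1
```

>>> {"api": "drive_tool", "payload": {"plan": [[[0,0.002,0,0,0,0,0],[0,0.002,0,0,0,0,0],[0,0.002,0,0,0,0,0]]]}}

```text
time_s: 10.55
eef_pos: [597.2, -143.9, 178.8]
ee_rot: [-180.0, 0.0, -111.0]
force: [3.4, -2.2, -0.4]
finger_gap: -0.1
grasp_force: 1.4
```

>>> {"api": "drive_tool", "payload": {"plan": [[[0,0.0015,0,0,0,0,0],[0,0.0015,0,0,0,0,0]]]}}

```text
time_s: 10.8
eef_pos: [594.6, -142.7, 178.8]
ee_rot: [-180.0, 0.0, -111.0]
force: [3.8, -0.8, 0.5]
finger_gap: 0.1
grasp_force: 1.6
```

>>> {"api": "drive_tool", "payload": {"plan": [[[0,0.001,0,0,0,0,0],[0,0.001,0,0,0,0,0]]]}}

```text
time_s: 11.05
eef_pos: [593.1, -142.3, 179.0]
ee_rot: [-179.9, 0.0, -111.0]
force: [7.2, -2.0, -0.2]
finger_gap: 0.1
grasp_force: 3.3
```

```bash
python3 - <<'E'
from h import *
o=ctrl.observe();e=o["eef_pos"]-[589.3,-144,0];print(e@[.934,-.358,0],e@[.358,.934,0],o["force"])
im=read_camera("side"); cv2.imwrite("pics/s3.png",cv2.resize(im[100:190,250:370],None,fx=6,fy=6,interpolation=2))
E
```

```text
2.9466619803611094 2.9088940754064465 [ 7.16523829 -1.97394273 -0.2460517 ]
```

View pics/s3.png

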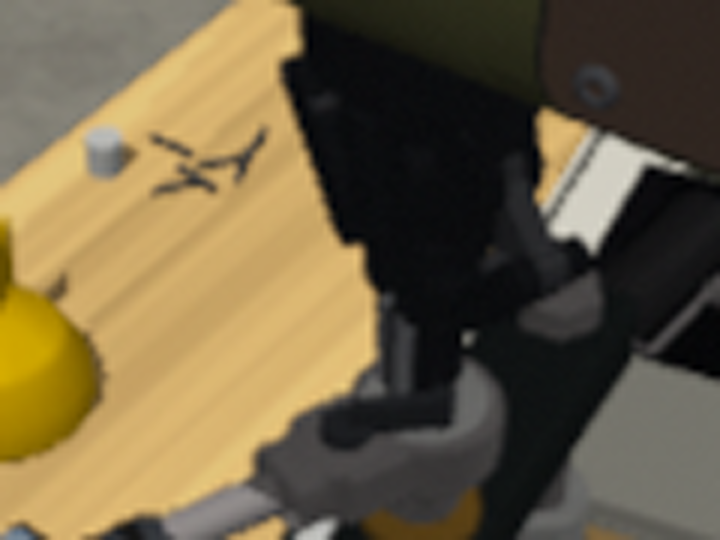

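The side crop shows the lever now lying toward the tightening side, with its pivot at (345, 425) and tip at (450, 395). The force rise to 7 N is the end stop. I'll retreat, lift and go over the grip.

>>> {"api": "drive_tool", "payload": {"plan": [[[0,-0.01,0,0,0,0,0],[0,-0.012,0,0,0,0,0],[0,0,-0.02,0,0,0,0],[0,0,-0.025,0,0,0,0],[-0.027,0,-0.015,0,0,0,0.05],[-0.04,0.007,0,0,0,0,0.05],[-0.04,0.007,0,0,0,0,0.05],[-0.03,0.007,0,0,0,0,0.05],[-0.01,0.002,0,0,0,0,0.05],[0,0,0,0,0,0,0.05],[0,0,0,0,0,0,0.05]]]}}

```text
time_s: 12.48
eef_pos: [644.2, -5.8, 238.8]
ee_rot: [180.0, -0.0, -111.1]
force: [-0.5, -0.1, -0.1]
finger_gap: 50.0
grasp_force: 0.0
```

```bash
python3 look.py w4; python3 - <<'E'
from h import *
S=proj(get_calibration("side"));im=read_camera("side");e=ctrl.observe()["eef_pos"]
for l,z in(("handle_grip",201),("lever_tip",220),("head_top",212)):
    for d in place_of("side",l)[:1]: print("side",l,d["at"],d["p"],atz(S,d["at"],z))
x=S@np.r_[e+[0,0,40],1];x=x[:2]/x[2];print(x);u,v=map(int,x)
a=cv2.resize(im[v-50:v+50,u-65:u+65],(650,500),interpolation=2)[:, :400]
w=cv2.imread("pics/w4.png"); cv2.imwrite("pics/m4.png",np.hstack([a,cv2.resize(w[120:420,150:390],(400,500))]))
E
```

```text
12.475 [644.2  -5.8 238.8] [ 180.    -0.  -111.1] [-0.5 -0.1 -0.1]
handle_grip [280.  228.9] 0.92 [643.8  -1.6]
handle_grip [395.7 213.3] 0.26 [570.2  15.4]
side handle_grip [250.0, 200.2] 0.89 [645.87900533  -3.44381734]
side lever_tip [328.2, 166.6] 0.55 [ 571.25823593 -141.19395857]
side head_top [321.6, 164.2] 0.62 [ 589.18964785 -146.48029516]
[247.53540267 168.54490141]
```

View pics/m4.png

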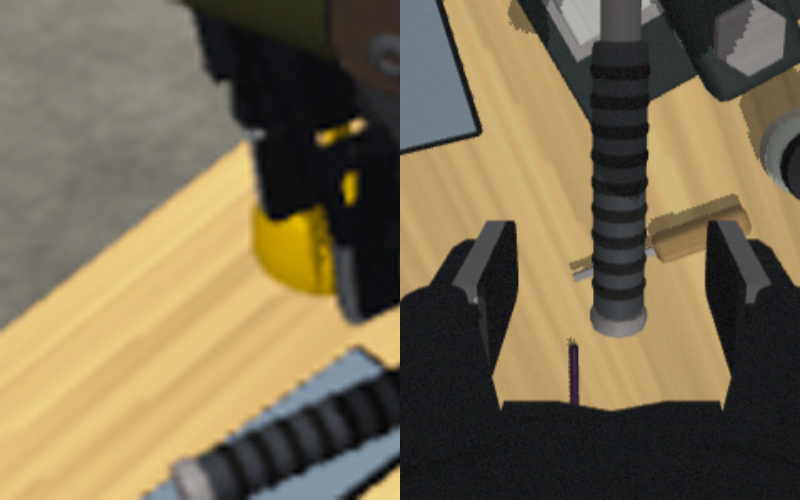

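Left half: the opened fingertips above the grip. Right half: the handle runs vertically between them (column 620, finger midline 611), so the yaw is right. Next I'll descend, then swing back.

>>> {"api": "drive_tool", "payload": {"plan": [[[0,0,0.02,0,0,0,0.05],[0,0,0.03,0,0,0,0.05],[0,0,0.025,0,0,0,0.05],[0,0,0.014,0,0,0,0.05],[0,0,0,0,0,0,0.05],[0,0,0,0,0,0,0.05]]]}}

```text
time_s: 13.62
eef_pos: [644.7, -4.8, 151.3]
ee_rot: [-179.9, 0.0, -111.0]
force: [-0.6, 0.7, 0.4]
finger_gap: 50.0
grasp_force: 0.0
```

>>> {"api": "drive_tool", "payload": {"plan": [[[0,0.006,0,0,0,0,0.05],[0.0002,0.007,0,0,0,-4,0.05],[0.0002,0.0078,0,0,0,-3,0.05],[0.0002,0.0078,0,0,0,-3,0.05],[0.0004,0.0105,0,0,0,-4,0.05],[0.0004,0.0105,0,0,0,-4,0.05]]]}}

```text
time_s: 14.38
eef_pos: [595.8, 6.4, 150.7]
ee_rot: [-179.9, 0.0, -92.9]
force: [0.9, 0.2, -0.5]
finger_gap: 50.1
grasp_force: 0.4
```

>>> {"api": "drive_tool", "payload": {"plan": [[[0.0006,0.0131,0,0,0,-5,0.05],[0.0006,0.0131,0,0,0,-5,0.05],[0.0006,0.0131,0,0,0,-5,0.05],[0.0006,0.0131,0,0,0,-5,0.05],[0.0006,0.0131,0,0,0,-5,0.05],[0.0006,0.0131,0,0,0,-5,0.05],[0.0006,0.0131,0,0,0,-5,0.05],[0,0,0,0,0,0,0.05],[0,0,0,0,0,0,0.05]]]}}

```text
time_s: 15.5
eef_pos: [508.8, -16.6, 150.3]
ee_rot: [-179.9, -0.0, -58.1]
force: [0.2, 0.0, 0.4]
finger_gap: 50.0
grasp_force: 0.0
```

```bash
cat > st.py <<'E'
from h import *
o=ctrl.observe();d=o["eef_pos"][:2]-[589.3,-144];a=np.arctan2(d[1],d[0]);t=np.array([-np.sin(a),np.cos(a)])
print("t",o["time_s"],"tool angle",round(np.degrees(a),1),"r",round(np.hypot(*d),1),"yaw-ang",round(((o["ee_rot"][2]+180-np.degrees(a))+180)%360-180,1),"Ft(cw push on handle)",round(o["force"][:2]@t,2),"Fr",round(o["force"][:2]@d/np.hypot(*d),2),"T",np.round(o["torque"],2))
E
python3 st.py; python3 - <<'E'
from h import *
S=proj(get_calibration("side"));read_camera("side")
for l,z in(("handle_grip",201),("lever_tip",220),("head_top",212)):
    for d in place_of("side",l)[:1]: print("side",l,d["at"],d["p"],atz(S,d["at"],z))
P=proj(get_calibration("wrist"));read_camera("wrist")
for d in place_of("wrist","handle_grip")[:1]: print("wrist",d["at"],d["p"],atz(P,d["at"],201))
E
```

```text
t 15.5 tool angle 122.3 r 150.7 yaw-ang -0.4 Ft(cw push on handle) -0.23 Fr -0.09 T [-0.05 -0.01 -0.02]
wrist [254.5, 292.2] 0.85 [514.98597215 -11.27564568]
```

The grip is now at about 119° from about 69°, a 50° swing at about 1 N with the screw free. Now the first tightening stroke, clockwise.

>>> {"api": "drive_tool", "payload": {"plan": [[[0.0006,-0.0131,0,0,0,5,0.05],[0.0006,-0.0131,0,0,0,5,0.05],[0.0006,-0.0131,0,0,0,5,0.05],[0.0006,-0.0131,0,0,0,5,0.05],[0.0006,-0.0131,0,0,0,5,0.05],[0.0006,-0.0131,0,0,0,5,0.05],[0.0006,-0.0131,0,0,0,5,0.05]]]}}

```text
time_s: 16.68
eef_pos: [595.1, 5.8, 149.4]
ee_rot: [179.8, -0.0, -93.2]
force: [-6.7, 1.2, 3.8]
finger_gap: 50.2
grasp_force: 3.4
```

```bash
python3 st.py
```

```text
t 16.675 tool angle 87.8 r 149.9 yaw-ang -0.9 Ft(cw push on handle) 6.7 Fr 0.9 T [0.46 2.29 0.02]
```

>>> {"api": "drive_tool", "payload": {"plan": [[[0.0004,-0.0105,0,0,0,4,0.05],[0.0004,-0.0105,0,0,0,4,0.05],[0.0004,-0.0105,0,0,0,4,0.05]]]}}

```text
time_s: 17.05
eef_pos: [626.2, 1.2, 149.4]
ee_rot: [179.8, -0.0, -105.1]
force: [-6.0, 2.5, 2.4]
finger_gap: 50.2
grasp_force: 3.3
```

```bash
python3 st.py
```

```text
t 17.05 tool angle 75.7 r 149.8 yaw-ang -0.8 Ft(cw push on handle) 6.39 Fr 0.93 T [0.83 2.16 0.03]
```

>>> {"api": "drive_tool", "payload": {"plan": [[[0.0002,-0.0079,0,0,0,3,0.05],[0.0002,-0.0079,0,0,0,3,0.05],[0.0002,-0.0079,0,0,0,3,0.05]]]}}

```text
time_s: 17.42
eef_pos: [648.6, -6.7, 149.4]
ee_rot: [179.8, -0.0, -114.1]
force: [-6.0, 2.7, 2.3]
finger_gap: 49.9
grasp_force: 3.3
```

```bash
python3 st.py
```

```text
t 17.425 tool angle 66.7 r 149.6 yaw-ang -0.7 Ft(cw push on handle) 6.61 Fr 0.1 T [0.91 2.07 0.01]
```

>>> {"api": "drive_tool", "payload": {"plan": [[[0.0002,-0.0079,0,0,0,3,0.05],[0.0002,-0.0079,0,0,0,3,0.05]]]}}

```text
time_s: 17.68
eef_pos: [662.6, -13.8, 149.4]
ee_rot: [179.8, -0.1, -120.1]
force: [-5.2, 2.4, 2.9]
finger_gap: 50.2
grasp_force: 3.3
```

```bash
python3 st.py
```

```text
t 17.675 tool angle 60.6 r 149.4 yaw-ang -0.7 Ft(cw push on handle) 5.69 Fr -0.45 T [0.94 2.05 0.06]
```

>>> {"api": "drive_tool", "payload": {"plan": [[[0.0001,-0.0039,0,0,0,1.5,0.05],[0.0001,-0.0039,0,0,0,1.5,0.05],[0.0001,-0.0039,0,0,0,1.5,0.05],[0.0001,-0.0039,0,0,0,1.5,0.05]]]}}

```text
time_s: 18.18
eef_pos: [675.6, -22.3, 149.4]
ee_rot: [179.8, -0.1, -126.0]
force: [-5.4, 3.4, 1.6]
finger_gap: 49.9
grasp_force: 3.2
```

```bash
python3 st.py
```

```text
t 18.175 tool angle 54.7 r 149.2 yaw-ang -0.7 Ft(cw push on handle) 6.31 Fr -0.37 T [1.06 1.91 0.07]
```

>>> {"api": "drive_tool", "payload": {"plan": [[[0.0001,-0.0039,0,0,0,1.5,0.05],[0.0001,-0.0039,0,0,0,1.5,0.05],[0.0001,-0.0039,0,0,0,1.5,0.05],[0.0001,-0.0039,0,0,0,1.5,0.05]]]}}

```text
time_s: 18.68
eef_pos: [687.6, -32.2, 149.4]
ee_rot: [179.8, -0.1, -132.0]
force: [-6.1, 3.1, 3.1]
finger_gap: 50.2
grasp_force: 3.3
```

```bash
python3 st.py
```

```text
t 18.675 tool angle 48.7 r 148.9 yaw-ang -0.7 Ft(cw push on handle) 6.6 Fr -1.7 T [1.3  1.87 0.06]
```

```bash
python3 st.py; python3 - <<'E'
from h import *
P=proj(get_calibration("wrist"));im=read_camera("wrist")
for l,z in (("handle_grip",201),("lever_tip",220),("head_top",212)):
  for d in place_of("wrist",l)[:1]: print("wrist",l,d["at"],d["p"],atz(P,d["at"],z))
S=proj(get_calibration("side"));sm=read_camera("side")
for l,z in(("handle_grip",201),("lever_tip",220),("head_top",212),("platen",0)):
    for d in place_of("side",l)[:1]: print("side",l,d["at"],d["p"],atz(S,d["at"],z))
cv2.imwrite("pics/m5.png",np.hstack([cv2.resize(sm[100:300,220:380],(400,500)),cv2.resize(im[120:420,150:390],(400,500))]))
E
```

```text
t 18.675 tool angle 48.7 r 148.9 yaw-ang -0.7 Ft(cw push on handle) 6.6 Fr -1.7 T [1.3  1.87 0.06]
wrist handle_grip [313.5, 291.2] 0.8 [677.76932053 -22.23006366]
side handle_grip [242.7, 186.8] 0.87 [678.3202322  -20.47609473]
side platen [317.8, 222.2] 0.72 [ 604.54066139 -170.40750978]
```

View pics/m5.png

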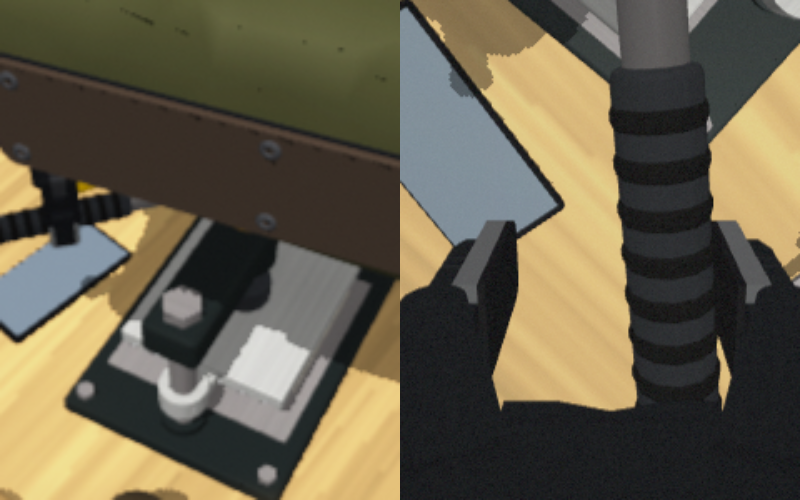

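The mosaic shows the handle pressed on the right-hand pad and turned to about 54°, so it is driving. The pad is skewed about 5° to the handle. The force is still flat at about 6.4 N, so the platen has not met the block. I'll free-wheel back for the next stroke and square the pad to the handle.

>>> {"api": "drive_tool", "payload": {"plan": [[[0.0008,0.0157,0,0,0,-6,0.05],[0.0008,0.0157,0,0,0,-6,0.05],[0.0008,0.0157,0,0,0,-6,0.05],[0.0008,0.0157,0,0,0,-6,0.05],[0.0008,0.0157,0,0,0,-6,0.05],[0.0008,0.0157,0,0,0,-6,0.05],[0.0008,0.0157,0,0,0,-6,0.05],[0.0008,0.0157,0,0,0,-6,0.05],[0.0008,0.0157,0,0,0,-6,0.05],[0.0008,0.0157,0,0,0,-6,0.05],[0.0008,0.0157,0,0,0,-6,0.05],[0.0008,0.0157,0,0,0,-6,0.05],[0.0008,0.0157,0,0,0,-6,0.05],[0.0008,0.0157,0,0,0,-6,0.05],[0,0,0,0,0,0,0.05]]]}}

```text
time_s: 21.0
eef_pos: [487.4, -33.1, 150.1]
ee_rot: [-180.0, -0.0, -48.1]
force: [-0.0, -0.2, -0.3]
finger_gap: 49.6
grasp_force: 0.0
```

```bash
python3 st.py
```

```text
t 21.0 tool angle 132.6 r 150.6 yaw-ang -0.7 Ft(cw push on handle) 0.19 Fr -0.14 T [ 0.01  0.01 -0.01]
```

>>> {"api": "drive_tool", "payload": {"plan": [[[0.0008,-0.0157,0,0,0,0,0.05],[0.0018,-0.013,0,0,0,5,0.05],[0.0018,-0.013,0,0,0,5,0.05],[0.0018,-0.013,0,0,0,5,0.05],[0.0018,-0.013,0,0,0,5,0.05]]]}}

```text
time_s: 21.62
eef_pos: [546.1, 0.5, 149.3]
ee_rot: [179.7, -0.0, -68.3]
force: [-7.0, -2.7, 3.6]
finger_gap: 49.8
grasp_force: 3.8
```

```bash
python3 st.py
```

```text
t 21.625 tool angle 106.7 r 150.9 yaw-ang 5.1 Ft(cw push on handle) 7.48 Fr -0.59 T [-0.99  2.37  0.03]
```

>>> {"api": "drive_tool", "payload": {"plan": [[[0.001,-0.0078,0,0,0,3,0.05],[0.001,-0.0078,0,0,0,3,0.05]]]}}

```text
time_s: 21.88
eef_pos: [561.2, 4.3, 149.2]
ee_rot: [179.7, -0.0, -74.2]
force: [-7.4, -1.6, 4.3]
finger_gap: 50.3
grasp_force: 4.0
```

```bash
python3 st.py
```

```text
t 21.875 tool angle 100.7 r 150.9 yaw-ang 5.1 Ft(cw push on handle) 7.55 Fr -0.16 T [-0.49  2.74 -0.01]
```

>>> {"api": "drive_tool", "payload": {"plan": [[[0.001,-0.0078,0,0,0,3,0.05],[0.001,-0.0078,0,0,0,3,0.05]]]}}

```text
time_s: 22.12
eef_pos: [576.7, 6.4, 149.2]
ee_rot: [179.7, -0.0, -80.2]
force: [-8.3, -1.0, 4.5]
finger_gap: 49.7
grasp_force: 4.3
```

```bash
python3 st.py
```

```text
t 22.125 tool angle 94.8 r 150.9 yaw-ang 5.0 Ft(cw push on handle) 8.38 Fr -0.26 T [-0.27  2.93  0.  ]
```

The force is rising now, from about 7.2 to 7.8 to 8.3 N at roughly 5 N/rad, so the platen is on the block. I'll continue in small steps.

>>> {"api": "drive_tool", "payload": {"plan": [[[0.0006,-0.0052,0,0,0,2,0.05],[0.0006,-0.0052,0,0,0,2,0.05],[0.0006,-0.0052,0,0,0,2,0.05]]]}}

```text
time_s: 22.5
eef_pos: [592.2, 6.8, 149.2]
ee_rot: [179.7, -0.1, -86.1]
force: [-8.9, 0.3, 5.4]
finger_gap: 50.5
grasp_force: 4.5
```

```bash
python3 st.py
```

```text
t 22.5 tool angle 88.9 r 150.8 yaw-ang 5.0 Ft(cw push on handle) 8.86 Fr 0.14 T [-0.19  3.06  0.03]
```

>>> {"api": "drive_tool", "payload": {"plan": [[[0.0006,-0.0052,0,0,0,2,0.05],[0.0006,-0.0052,0,0,0,2,0.05]]]}}

```text
time_s: 22.75
eef_pos: [602.6, 6.1, 149.2]
ee_rot: [179.7, -0.1, -90.1]
force: [-10.6, -0.9, 4.7]
finger_gap: 50.2
grasp_force: 4.6
```

```bash
python3 st.py
```

```text
t 22.75 tool angle 84.9 r 150.7 yaw-ang 4.9 Ft(cw push on handle) 10.5 Fr -1.88 T [-0.03  3.19 -0.01]
```

>>> {"api": "drive_tool", "payload": {"plan": [[[0.0006,-0.0052,0,0,0,2,0.05],[0.0006,-0.0052,0,0,0,2,0.05]]]}}

```text
time_s: 23.0
eef_pos: [612.9, 4.8, 149.2]
ee_rot: [179.7, -0.1, -94.1]
force: [-9.0, -0.4, 4.5]
finger_gap: 50.3
grasp_force: 4.8
```

```bash
python3 st.py
```

```text
t 23.0 tool angle 81.0 r 150.6 yaw-ang 4.9 Ft(cw push on handle) 8.78 Fr -1.77 T [-0.01  3.31  0.02]
```

>>> {"api": "drive_tool", "payload": {"plan": [[[0.0006,-0.0052,0,0,0,2,0.05],[0.0006,-0.0052,0,0,0,2,0.05],[0.0006,-0.0052,0,0,0,2,0.05]]]}}

```text
time_s: 23.38
eef_pos: [628.1, 1.4, 149.2]
ee_rot: [179.7, -0.1, -100.1]
force: [-9.8, -0.4, 4.9]
finger_gap: 50.1
grasp_force: 5.1
```

```bash
python3 st.py
```

```text
t 23.375 tool angle 75.1 r 150.4 yaw-ang 4.8 Ft(cw push on handle) 9.37 Fr -2.89 T [0.03 3.42 0.02]
```

>>> {"api": "drive_tool", "payload": {"plan": [[[0,0,0,0,0,0,0.05],[0,0,0,0,0,0,0.05]]]}}

```text
time_s: 23.62
eef_pos: [628.3, 1.4, 149.2]
ee_rot: [179.7, -0.1, -100.1]
force: [-8.1, -1.2, 5.6]
finger_gap: 50.0
grasp_force: 4.2
```

```bash
python3 st.py
```

```text
t 23.625 tool angle 75.0 r 150.5 yaw-ang 5.0 Ft(cw push on handle) 7.51 Fr -3.24 T [0.04 2.94 0.  ]
```

>>> {"api": "drive_tool", "payload": {"plan": [[[0.0003,-0.0026,0,0,0,1,0.05],[0.0003,-0.0026,0,0,0,1,0.05],[0.0003,-0.0026,0,0,0,1,0.05],[0.0003,-0.0026,0,0,0,1,0.05]]]}}

```text
time_s: 24.12
eef_pos: [637.9, -1.7, 149.1]
ee_rot: [179.7, -0.1, -104.1]
force: [-10.2, 0.8, 5.2]
finger_gap: 50.4
grasp_force: 5.2
```

```bash
python3 st.py
```

```text
t 24.125 tool angle 71.2 r 150.3 yaw-ang 4.8 Ft(cw push on handle) 9.86 Fr -2.56 T [0.28 3.63 0.07]
```

The grip now takes about 9.8 N. I'll back off to centre the handle between the fingers, then lift clear.

>>> {"api": "drive_tool", "payload": {"plan": [[[0,0.006,0,0,0,0,0.05],[0,0.008,0,0,0,0,0.05],[0,0,0,0,0,0,0.05],[0,0,-0.01,0,0,0,0.05],[0,0,-0.03,0,0,0,0.05],[0,0,-0.04,0,0,0,0.05],[0,0,-0.04,0,0,0,0.05],[0,0,-0.01,0,0,0,0.05],[0,0,0,0,0,0,0.05],[0,0,0,0,0,0,0.05]]]}}

```text
time_s: 25.38
eef_pos: [625.5, 1.5, 278.0]
ee_rot: [179.9, -0.0, -104.0]
force: [-0.1, -0.7, -0.1]
finger_gap: 50.0
grasp_force: 0.0
```

```bash
python3 st.py; python3 - <<'E'
from h import *
P=proj(get_calibration("wrist"));S=proj(get_calibration("side"));im=read_camera("wrist");sm=read_camera("side")
for c,M in(("wrist",P),("side",S)):
  for l,z in (("handle_grip",201),("lever_tip",220),("head_top",212)):
    for d in place_of(c,l)[:1]: print(c,l,np.round(d["at"],1),round(d["p"],2),atz(M,d["at"],z).round(1))
cv2.imwrite("pics/m6.png",np.hstack([cv2.resize(sm[110:260,200:360],(480,450)),cv2.resize(im,(320,450))]))
E
```

```text
t 25.375 tool angle 76.0 r 149.9 yaw-ang -0.0 Ft(cw push on handle) -0.08 Fr -0.72 T [ 0.02  0.02 -0.04]
wrist handle_grip [317.5 206.4] 0.64 [595.1   7.8]
side handle_grip [266.5 217.5] 0.92 [596.9   9.9]
side lever_tip [320.4 164.2] 0.64 [ 586.5 -138. ]
side head_top [319.7 165.7] 0.57 [ 589.8 -141. ]
```

View pics/m6.png

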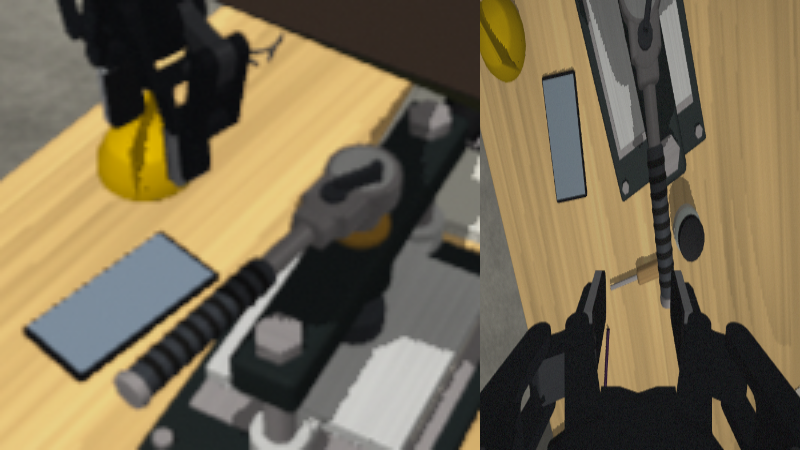

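Left half: the handle is free of the gripper, the lever points toward the tightening side and the bystanders are untouched. The handle sits at about 88°, although I let go at about 76°. I'll check that the screw held: if it did, the tooth should take up again near 76°.

>>> {"api": "drive_tool", "payload": {"plan": [[[0.0008,0.0157,0,0,0,-6,0.05],[0.0008,0.0157,0,0,0,-6,0.05],[0,0,0,0,0,0,0.05],[0,0,0.03,0,0,0,0.05],[0,0,0.04,0,0,0,0.05],[0,0,0.04,0,0,0,0.05],[0,0,0.018,0,0,0,0.05],[0,0,0,0,0,0,0.05],[0,-0.006,0,0,0,0,0.05],[0,-0.006,0,0,0,0,0.05],[0,0,0,0,0,0,0.05]]]}}

```text
time_s: 27.15
eef_pos: [607.2, 5.2, 152.4]
ee_rot: [-180.0, 0.0, -92.0]
force: [0.7, -0.0, 0.1]
finger_gap: 49.7
grasp_force: 0.0
```

```bash
python3 st.py
```

```text
t 27.15 tool angle 83.2 r 150.3 yaw-ang 4.8 Ft(cw push on handle) -0.65 Fr 0.03 T [-0.01  0.01 -0.03]
```

>>> {"api": "drive_tool", "payload": {"plan": [[[0.0006,-0.0052,0,0,0,2,0.05],[0.0006,-0.0052,0,0,0,2,0.05]]]}}

```text
time_s: 27.4
eef_pos: [617.0, 3.4, 152.0]
ee_rot: [180.0, 0.0, -96.1]
force: [-1.2, -0.2, 0.0]
finger_gap: 50.0
grasp_force: 0.6
```

```bash
python3 st.py
```

```text
t 27.4 tool angle 79.3 r 150.0 yaw-ang 4.5 Ft(cw push on handle) 1.1 Fr -0.44 T [ 0.11  0.44 -0.06]
```

>>> {"api": "drive_tool", "payload": {"plan": [[[0.0003,-0.0026,0,0,0,1,0.05],[0.0003,-0.0026,0,0,0,1,0.05]]]}}

```text
time_s: 27.65
eef_pos: [621.7, 2.3, 151.8]
ee_rot: [180.0, 0.0, -98.1]
force: [-3.1, 0.3, 0.3]
finger_gap: 50.2
grasp_force: 1.6
```

```bash
python3 st.py
```

```text
t 27.65 tool angle 77.5 r 149.8 yaw-ang 4.4 Ft(cw push on handle) 3.1 Fr -0.34 T [ 0.36  1.06 -0.04]
```

>>> {"api": "drive_tool", "payload": {"plan": [[[0.0003,-0.0026,0,0,0,1,0.05],[0.0003,-0.0026,0,0,0,1,0.05]]]}}

```text
time_s: 27.9
eef_pos: [626.6, 1.0, 151.7]
ee_rot: [179.9, 0.0, -100.1]
force: [-4.9, 3.0, 2.0]
finger_gap: 50.1
grasp_force: 2.8
```

```bash
python3 st.py
```

```text
t 27.9 tool angle 75.6 r 149.7 yaw-ang 4.4 Ft(cw push on handle) 5.53 Fr 1.66 T [ 0.67  1.8  -0.03]
```

>>> {"api": "drive_tool", "payload": {"plan": [[[0.0003,-0.0026,0,0,0,1,0.05],[0.0003,-0.0026,0,0,0,1,0.05]]]}}

```text
time_s: 28.15
eef_pos: [631.2, -0.4, 151.7]
ee_rot: [179.9, 0.0, -102.0]
force: [-7.5, 2.9, 3.2]
finger_gap: 49.8
grasp_force: 3.9
```

```bash
python3 st.py
```

```text
t 28.15 tool angle 73.7 r 149.6 yaw-ang 4.2 Ft(cw push on handle) 8.03 Fr 0.72 T [1.01 2.48 0.  ]
```

The force came back at the same place (8 N at 73.7°, against 9.9 N at 71.2° before). So the screw held and only the ratchet's wind-up had sprung back. I'll ease off slowly, then lift clear.

>>> {"api": "drive_tool", "payload": {"plan": [[[0,0.004,0,0,0,-1.5,0.05],[0,0.004,0,0,0,-1.5,0.05],[0,0.004,0,0,0,-1.5,0.05],[0,0.004,0,0,0,-1.5,0.05],[0,0.004,0,0,0,-1.5,0.05],[0,0.005,0,0,0,-1,0.05],[0,0.005,0,0,0,0,0.05],[0,0,0,0,0,0,0.05],[0,0,-0.01,0,0,0,0.05],[0,0,-0.03,0,0,0,0.05],[0,0,-0.04,0,0,0,0.05],[0,0,-0.04,0,0,0,0.05],[0,0,0,0,0,0,0.05],[0,0,0,0,0,0,0.05],[0,0,0,0,0,0,0.05],[0,0,0,0,0,0,0.05]]]}}

```text
time_s: 30.15
eef_pos: [602.0, 3.1, 270.9]
ee_rot: [179.9, -0.0, -93.5]
force: [0.9, -0.4, 0.2]
finger_gap: 50.1
grasp_force: 0.0
```

```bash
python3 - <<'E'
from h import *
g=[]
S=proj(get_calibration("side"))
for i in range(2):
    read_camera("side")
    for l,z in (("handle_grip",201),("lever_tip",220)):
        for d in place_of("side",l)[:1]: print(l,round(d["p"],2),atz(S,d["at"],z).round(1))
o=ctrl.observe(); print(o["time_s"],o["force"].round(1),o["eef_pos"].round(1))
print(hand_in())
E
```

```text
handle_grip 0.77 [600.    5.5]
lever_tip 0.56 [ 572.3 -138.4]
handle_grip 0.72 [607.7   7. ]
lever_tip 0.54 [ 572.5 -137. ]
30.45 [0.5 0.2 0.2] [602.2   3.1 271.7]
the job is handed in; nothing more can be done
None
```

The job is handed in at about 30 s; the hand-in returned no verdict. The lever is on the tightening side, the handle free-wheeled about 50° counter-clockwise, and the screw was tightened in two strokes to about 9.8 N at the grip. A re-push showed it holding, and the arm is clear; the fingertips actually end about 38 mm short of the reported TCP, which I allowed for.

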